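# Make up two soap gift kits

### The job

Make up the two gift kits from the mixed stock on the table. The wooden tray gets the lavender bar and the tin, one to each compartment; the blue tray gets the wooden soap rest in one compartment, with the green bar lying centred and lengthwise on top of it, and the round honey soap in the other. Everything lies flat within its compartment, and the rose bar, the brass weight and the amber jar stay where they are.

Things in the scene. Friction and masses are not known exactly. Their poses are not given: they have to be found in the camera images.
- blue_tray: a shallow two-compartment packing tray, bright blue plastic, fixed to the table, 218 x 112 mm, rim and dividing wall 10 mm high and 6 mm thick, floor 4 mm thick. Two open compartments of 100 x 100 mm lie side by side along the tray's x axis, their centres at x = -53 mm and x = +53 mm, y = 0. Origin: centre of the tray's underside, on the table; x along its length, z up. It lies at the left or right of the stock, its length turned up to 0.3 rad from straight ahead.
- wood_tray: a shallow two-compartment packing tray, dark brown wood, fixed to the table, 218 x 112 mm, rim and dividing wall 10 mm high and 6 mm thick, floor 4 mm thick. Two open compartments of 100 x 100 mm lie side by side along the tray's x axis, their centres at x = -53 mm and x = +53 mm, y = 0. Origin: centre of the tray's underside, on the table; x along its length, z up. It lies at the left or right of the stock, its length turned up to 0.3 rad from straight ahead.
- lavender_bar: a lavender (pale purple) bar of soap, 70 (x) x 40 (y) x 30 (z) mm, about 85 g, lying flat. Origin: centre of its underside; x along its length, z up. Goes into the wooden tray.
- green_bar: an olive-green bar of soap, 70 (x) x 40 (y) x 30 (z) mm, about 85 g, lying flat. Origin: centre of its underside; x along its length, z up. Goes on top of the soap rest.
- honey_puck: a round honey-yellow soap, 56 mm diameter, 28 mm high, about 70 g, lying flat. Origin: centre of its underside, z up. Goes into the blue tray.
- tin: a closed round aluminium tin with a white paper disc on its lid, 56 mm diameter (57 at the lid), 30 mm high, about 60 g. Origin: centre of its underside, z up. Goes into the wooden tray.
- soap_rest: a pale wooden slatted soap rest (a flat dish of three slats on two cross battens), 76 (x) x 50 (y) x 24 (z) mm, about 50 g; its long sides (the outer slats) are flat-sided from 16 to 24 mm up, and the ends of the battens below are flush with them. Origin: centre of its underside; x along its length, z up. Goes into the blue tray; its top, 24 mm up, carries the green bar.
- rose_bar: a rose-pink bar of soap, 70 (x) x 40 (y) x 30 (z) mm, about 85 g, lying flat. Origin: centre of its underside; x along its length, z up. Not part of either kit: leave it where it is.
- weight: a brass scale weight with a knob, 40 mm diameter, 45 mm high. Origin: centre of its underside. Not part of either kit: leave it where it is.
- jar: a small amber jar with a black cap, 42 mm diameter, 45 mm high. Origin: centre of its underside. Not part of either kit: leave it where it is.
Mind the look-alikes: they are no part of the job. Of the things like the honey_puck, leave any that is red or turquoise; of the rest the larger one is meant.

How it is judged:
By the outcome, as a careful person would: the job done as asked, in the order asked, and still so for the second after the job is handed in, with the robot touching nothing.
It also fails if it takes over 120 s, if anything falls off the work surface, if the arm or the gripper's body presses on something with over 40 N, if the wrist force passes 120 N, or if a joint passes its speed limit or range.

### The arm

A 6-joint arm with a two-finger parallel gripper is mounted at the origin on the work surface. World frame = base frame: x ahead of the robot, y to its left, z up, the work surface at z = 0. Lengths are in m, angles in rad, forces in N, time in s.
With the tool pointing down it reaches from about 0.35 to 1 m from the base axis. Payload 7.1 kg.
Tool frame: the origin (TCP) lies at the very end of the fingers, on their centre line; the grasp point (between the pads) lies 19 mm behind it; z points along the fingers, y is the direction in which the jaws open and shut (so a half turn about z gives the same grasp; the last joint's range is limited). The gripper opens to 85 mm and grips with 20 to 120 N. Pads are 22 mm wide; open, the fingers measure 114 mm over their backs; the gripper's body (76 mm by 85 mm) begins 54 mm behind the grasp point. The pads swing forward as they close: fully open they stand 13 mm farther back than shut.
Start: joints at [1.151, 0.423, 1.63, -0, 1.089, -0.019], TCP at [0.244, 0.575, 0.231] pointing down, gripper open.
Joint ranges: [-3, 3], [-0.9, 2.11], [0.09, 2.58], [-1.31, 4.45], [0.11, 2.69], [-2.54, 2.54]. Speed limits (rad/s): [2.39, 2.39, 3.01, 3.14, 3.14, 3.14].

### API

Orientations are given as a unit quaternion [w, x, y, z].
In Python, from station import * gives the robot as it stands.
- The arm moves only by the tool move_arm, never from a script. Its argument "rows" is a list of rows, each a list of 3 entries, a list of its own where there are three numbers: the finger opening in mm, from 0 to 85.4, then the shift along the tool's x, y, z in mm, then the turn about the tool's z in rad. A call has 1 to 20 rows; each row shifts and turns the commanded pose from where the row before left it, along the tool's axes as they then stand; what a row does not reach is not made up. A row lasts 1/12 s, in which the tool goes at most 41.7 mm and 7.16 degrees, less where a joint would pass 70% of its speed; a pose out of reach is approached as far as the arm can. A call with a gripper value outside its range is refused whole. The fingers move at their own pace and stop on an object; "grip_force" is the grip in N (left out, the last holds). Time passes only in rows, so rows that do not move let the fingers close. It gives the time, the measured TCP pose, the force and the opening at its end, in the units of the state.
- read_state(): the state, without advancing time (a new reading comes with each control period).
- read_camera(name): name is "side" or "top"; returns a dict with "frame" (384x512x3 uint8, blue, green, red), "fx", "fy", "cx", "cy" (pixels), "R" (3x3) and "t" (3): a world point X has camera coordinates R X + t. Camera axes: x right, y down, z forward; pixel columns grow to the right and rows downward; lengths in m; the calibration is good to about 2 mm. A picture is of the moment at which its call begins. There is no depth.
- finish_job(): hands the job in, once; it reports no verdict.
Trained networks look in the newest picture that a camera, given by its name, has taken for a name from the list of things; names that differ only in an ending like _2 or _b are one class to them, and where a whole thing is asked for, a point or a joint stands for the part that bears it (a point fixed in the world has none). Each returns a list of dicts, best first, with "conf" (0 to 1); they miss things now and then, are a little off and sometimes report something else, mostly with a low value. They report only what shows in the picture. A call takes as long as a camera call. They do not tell look-alikes from the thing itself.
- boxes_of(camera, query): "at" ([row, column] in pixels, amid what is visible of it).
- regions_of(camera, query): "pixels" (384x512 bool, what is visible of it) and "at" ([row, column] in pixels, amid what is visible of it).
- spot_point(camera, query): "at" ([row, column] in pixels: a listed point, or the origin of a listed thing).
The state is a dict: "t": time; "joint_positions": joint angles; "qvel": joint speeds; "effort": joint torques, N m; "tcp_pos": TCP position; "tool_rot": TCP orientation; "contact_force": force on the tool from outside, world axes, zero at the start; "wrist_torque": the same for the moment, N m; "opening": opening from 0.0 (shut) to 1.0 (fully open).
Only numpy, scipy, OpenCV 4.12 (cv2) and the standard library are available. Lean on these libraries where they do the work, as an engineer would, in place of code of your own. Each camera call takes 0.05 s, during which the arm holds its last target. There are 200 camera calls.

## Working session

There is one attempt and no reset: what is moved stays moved. The work goes in short steps, Python scripts to look and compute and a tool call to move; the robot and the scene stay as the last step left them, time stands still between calls to the robot, and variables do not carry over. Pictures are saved under pics/ and viewed, about 12 in all and at most 16, crops included, and the job is handed in when it is done.

Besides the shell and the picture viewer there is one more tool, called as a command line: name --argument value ..., lists and objects as JSON in quotes. move_arm: Moves the arm, as the interface text tells. Its arguments: {"type":"object","properties":{"rows":{"type":"array","items":{"type":"array"}},"grip_force":{"type":"number"}},"required":["rows"]}

```bash
ls; mkdir -p pics; python3 - <<'E'
from station import *
import cv2
for n in ("top","side"):
    c=read_camera(n); cv2.imwrite(f"pics/{n}0.png",c["frame"])
    print(n,c["fx"],c["cx"],c["cy"],c["R"],c["t"])
    for q in "blue_tray wood_tray lavender_bar green_bar honey_puck tin soap_rest rose_bar weight jar".split():
        print(q,[([round(float(v)) for v in d["at"]],round(d["conf"],2)) for d in boxes_of(n,q)])
s=read_state();print(s)
E
```

```text
pics
top 451.048857987018 247.76299561230417 189.77499805255115 [[ 0.00185994 -0.99937653 -0.03525749]
 [-0.99046737  0.00301514 -0.13771455]
 [ 0.137735    0.03517753 -0.98984424]] [0.01948079 0.62388158 1.02198084]
blue_tray [([246, 399], 0.86)]
wood_tray [([235, 111], 0.64)]
lavender_bar [([166, 208], 0.83)]
green_bar [([214, 209], 0.7)]
honey_puck [([122, 311], 0.86), ([134, 252], 0.67), ([167, 308], 0.63), ([218, 260], 0.22)]
tin [([217, 309], 0.58)]
soap_rest [([268, 199], 0.66)]
rose_bar [([265, 305], 0.89)]
weight [([173, 260], 0.46)]
jar []
side 431.6389414606213 258.1420831007167 190.6484535109168 [[-0.97320542 -0.22945738 -0.01485003]
 [-0.14468908  0.66130892 -0.73602689]
 [ 0.17870726 -0.71415672 -0.6767894 ]] [0.61162635 0.12754908 0.91931981]
blue_tray [([131, 334], 0.82)]
wood_tray [([351, 273], 0.7)]
lavender_bar [([233, 222], 0.75)]
green_bar [([245, 274], 0.78)]
honey_puck [([165, 247], 0.9), ([155, 212], 0.82), ([144, 265], 0.63), ([197, 201], 0.5)]
tin [([173, 297], 0.68)]
soap_rest [([258, 330], 0.83)]
rose_bar []
weight [([196, 244], 0.77)]
jar [([200, 290], 0.55)]
{'t': 1.1, 'joint_positions': array([ 1.15098201e+00,  4.23085513e-01,  1.62989046e+00, -1.06295227e-05,
        1.08858496e+00, -1.89820284e-02]), 'qvel': array([-6.92206412e-04, -1.79919421e-03, -4.17083044e-05,  1.91903282e-04,
       -5.12614542e-04, -1.99185548e-04]), 'effort': array([-1.89355815e-03, -5.57364285e+01, -2.82140690e+01, -2.07725975e-04,
        1.11306621e-03,  2.36250929e-05]), 'tcp_pos': array([0.24383212, 0.57546926, 0.23133187]), 'tool_rot': array([8.04757027e-06, 1.99074745e-01, 9.79984309e-01, 1.44544178e-05]), 'contact_force': array([ 0.45523587, -0.68335811, -0.06547928]), 'wrist_torque': array([-0.05313497, -0.04389799,  0.03490135]), 'opening': 1.0009921375953004}
```

```bash
python3 - <<'E'
import cv2
a=cv2.imread("pics/top0.png"); b=cv2.imread("pics/side0.png")
cv2.imwrite("pics/top0b.png",cv2.resize(a,(800,600),interpolation=3)); cv2.imwrite("pics/side0b.png",cv2.resize(b,(800,600),interpolation=3))
E
```

```text
(no output)
```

View pics/top0b.png

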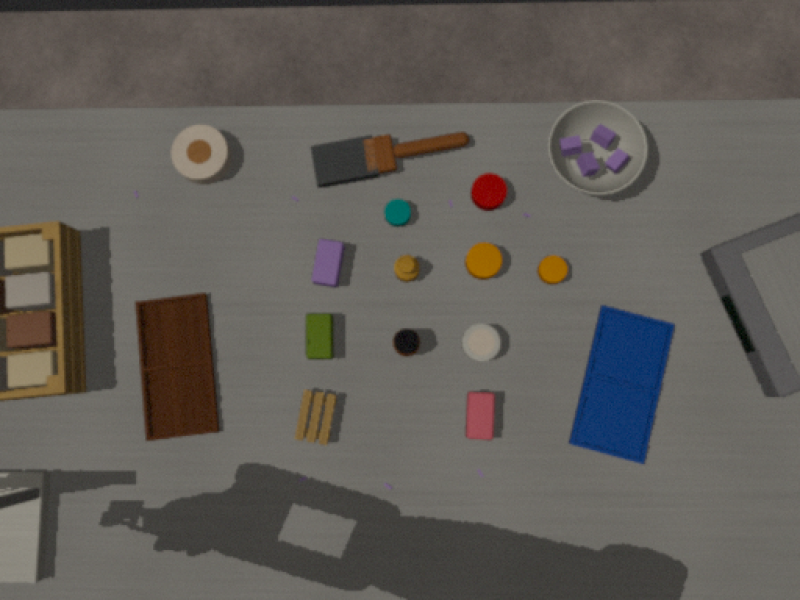

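View pics/side0b.png

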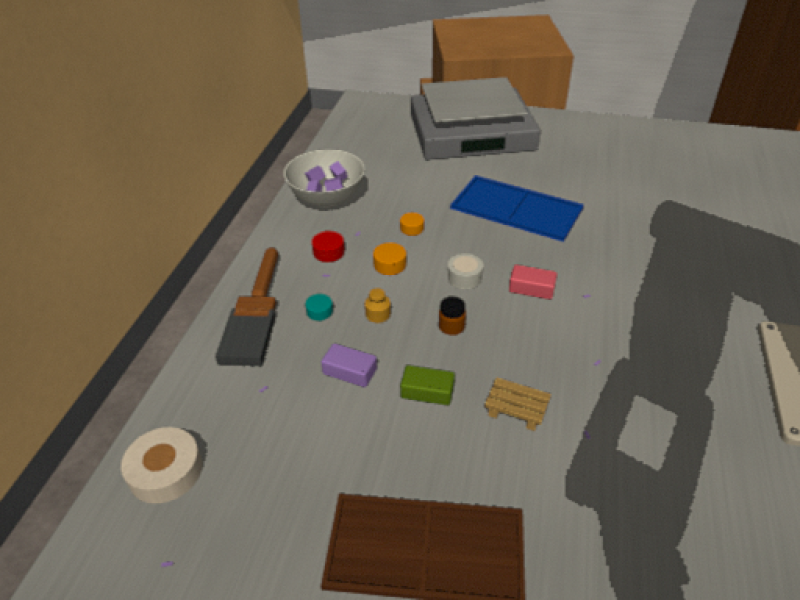

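Top view (800x600 scale): honey-like things: large orange (484,260), small orange (553,269), red (489,191), turquoise (398,212); brass weight (406,267) is also yellowish. Choice: the large orange, native ≈ (row 167, col 308). Lavender bar (328,262) versus the lavender cubes in the bowl (600,148). Tin is the white-lidded disc (482,342), not the cream roll (200,152). The rose bar is at (480,415). The blue tray is on the right, the wooden tray on the left.

```bash
cat > h.py <<'E'
from station import *
import numpy as np, cv2
from scipy.optimize import minimize
DIM=dict(blue_tray=(.218,.112,.010),wood_tray=(.218,.112,.010),lavender_bar=(.07,.04,.03),green_bar=(.07,.04,.03),
 rose_bar=(.07,.04,.03),soap_rest=(.076,.05,.024),honey_puck=(.056,0,.028),tin=(.057,0,.030),weight=(.04,0,.045),jar=(.042,0,.045))
def proj(c,P):
    q=np.asarray(P)@c["R"].T+c["t"]; return np.c_[c["fx"]*q[:,0]/q[:,2]+c["cx"],c["fy"]*q[:,1]/q[:,2]+c["cy"]]
def unproj(c,at,z):
    d=c["R"].T@np.array([(at[1]-c["cx"])/c["fx"],(at[0]-c["cy"])/c["fy"],1]); o=-c["R"].T@c["t"]
    return o+d*(z-o[2])/d[2]
def pts(n,p,z0=0):
    L,W,H=DIM[n]
    if W==0:
        a=np.linspace(0,2*np.pi,32,endpoint=False); b=np.c_[np.cos(a),np.sin(a)]*L/2
    else: b=np.array([[1,1],[1,-1],[-1,-1],[-1,1]])*[L/2,W/2]
    th=p[2] if len(p)>2 else 0
    b=b@np.array([[np.cos(th),np.sin(th)],[-np.sin(th),np.cos(th)]])+p[:2]
    return np.r_[np.c_[b,np.full(len(b),z0)],np.c_[b,np.full(len(b),z0+H)]]
S=4
def fit(n,cams,masks,z0=0,p0=None):
    """masks: {cam: bool}; pose by maximising silhouette IoU"""
    M={k:cv2.resize(cv2.fillConvexPoly(np.zeros((384,512),np.uint8),cv2.convexHull(cv2.findNonZero(m.astype(np.uint8))),1),None,fx=S,fy=S,interpolation=0) for k,m in masks.items()}
    def cost(p):
        r=0
        for k,m in M.items():
            h=cv2.convexHull(((proj(cams[k],pts(n,p,z0))+.5)*S-.5).astype(np.float32))
            a=cv2.fillConvexPoly(np.zeros_like(m),np.round(h*16).astype(np.int32),1,shift=4)
            r+=1-(a&m).sum()/(a|m).sum()
        return r/len(M)
    if p0 is None:
        k=list(M)[0]; g=np.argwhere(masks[k]).mean(0); p0=unproj(cams[k],g,z0+DIM[n][2]*.7)[:2]
    best=None
    for th in ([0,.8,1.57,-.8] if DIM[n][1] else [None]):
        x0=list(p0[:2])+([th] if th is not None else [])
        sx=np.vstack([x0]+[np.array(x0)+np.eye(len(x0))[i]*[.01,.01,.3][i] for i in range(len(x0))])
        r=minimize(cost,x0,method="Nelder-Mead",options=dict(initial_simplex=sx,xatol=1e-4,fatol=1e-5))
        if best is None or r.fun<best.fun: best=r
    return best.x,1-best.fun
def locate(n,cams,z0=0,near=None,names=("top","side")):
    ms={}
    for k in names:
        r=[d for d in regions_of(k,n) if d["pixels"].sum()>20]
        if near is not None and r:
            u=proj(cams[k],[[near[0],near[1],z0+.02]])[0][::-1]
            r=[d for d in r if np.hypot(*(np.array(d["at"])-u))<20]
            r.sort(key=lambda d:np.hypot(*(np.array(d["at"])-u)))
        if r: ms[k]=r[0]["pixels"]
    out={}
    for k in ms: out[k]=fit(n,cams,{k:ms[k]},z0)
    if len(ms)>1: out["both"]=fit(n,cams,ms,z0)
    return out
def show(n,o):
    for k,(p,i) in o.items(): print(n,k,np.round(np.r_[p[:2]*1000],1),np.round(p[2:]%np.pi,3),round(i,3))
E
python3 - <<'E'
from h import *
cams={k:read_camera(k) for k in("top","side")}
big=unproj(cams["top"],(167,308),.025)
for n in DIM:
    show(n,locate(n,cams,near=big if n=="honey_puck" else None))
cv2.imwrite("pics/crop1.png",cv2.resize(cams["top"]["frame"][110:200,230:370],None,fx=5,fy=5,interpolation=2))
E
```

```text
blue_tray top [ 496.6 -335.3] [2.881] 0.966
blue_tray side [ 492.4 -337.1] [2.874] 0.966
blue_tray both [ 494.6 -336. ] [2.881] 0.953
wood_tray top [522.3 350.8] [0.135] 0.966
wood_tray side [519.8 349.8] [0.134] 0.98
wood_tray both [520.7 350.3] [0.132] 0.968
lavender_bar top [682.3 113.9] [2.974] 0.949
lavender_bar side [679.8 113.8] [2.951] 0.932
lavender_bar both [681.2 114. ] [2.974] 0.926
green_bar top [567.7 124.6] [0.012] 0.894
green_bar side [564.3 126. ] [0.018] 0.937
green_bar both [565.9 126.4] [0.013] 0.893
rose_bar top [ 448.4 -120. ] [3.101] 0.943
rose_bar side [ 445.1 -119.6] [3.112] 0.91
rose_bar both [ 447.  -119.6] [3.112] 0.907
soap_rest top [445.  130.6] [2.971] 0.95
soap_rest side [442.8 128.3] [2.962] 0.94
soap_rest both [443.7 129.8] [2.963] 0.923
honey_puck top [ 684.7 -127.8] [] 0.95
honey_puck side [ 683.4 -129.4] [] 0.859
honey_puck both [ 683.8 -127.8] [] 0.901
tin top [ 557.9 -121.9] [] 0.907
tin side [ 554.4 -123.2] [] 0.915
tin both [ 556.2 -122. ] [] 0.889
weight top [671.   -9.8] [] 0.867
jar top [556.5  -8.4] [] 0.92
jar side [555.3  -7.2] [] 0.921
jar both [555.9  -8.3] [] 0.917
```

View pics/crop1.png

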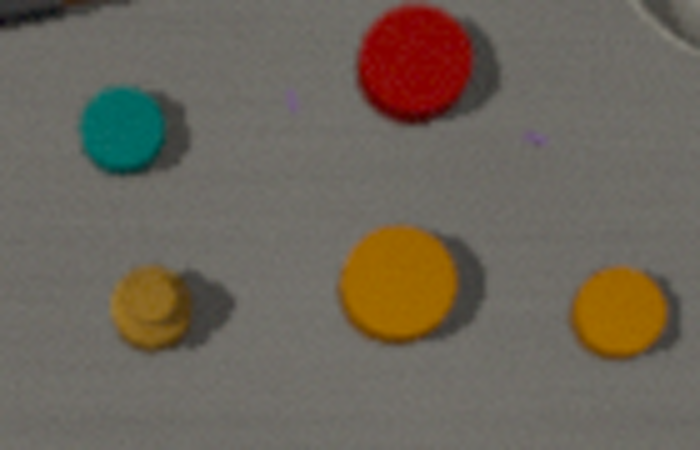

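The crop confirms the choice: the large orange disc at (398,284) is clearly bigger than the small one at (619,312); red and turquoise are excluded. The first reach is for the lavender bar.

move_arm --rows '[[75,[0,0,0],-0.117],[75,[0,0,0],-0.116],[75,[-28.2,-21.2,6],0],[75,[-28.2,-21.2,6],0],[75,[-28.2,-21.2,6],0],[75,[-28.2,-21.2,6],0],[75,[-28.2,-21.2,6],0],[75,[-28.2,-21.2,6],0],[75,[-28.2,-21.2,6],0],[75,[-28.2,-21.2,6],0],[75,[-28.2,-21.2,6],0],[75,[-28.2,-21.2,6],0],[75,[-28.2,-21.2,6],0],[75,[-28.2,-21.2,6],0],[75,[-28.2,-21.2,6],0],[75,[-28.2,-21.2,6],0],[75,[-28.2,-21.2,6],0],[75,[-28.2,-21.2,6],0],[75,[-28.2,-21.2,6],0],[75,[-28.2,-21.2,6],0]]'

```text
t: 3.87
tcp_pos: [0.6816, 0.113, 0.123]
tool_rot: [0.0, 0.084, 0.996, 0.0]
contact_force: [-0.4, -0.0, -0.1]
opening: 0.878
```

```bash
cat > plan.py <<'E'
from h import *
import sys
def plan(x,y,z,phi):
    s=read_state(); w,a,b,c=s["tool_rot"]; f=2*np.arctan2(b,a); f%=2*np.pi
    turn=-(phi-f); turn=(turn+np.pi/2)%np.pi-np.pi/2; f2=f-turn
    d=np.array([x,y,z])-s["tcp_pos"]*1000
    v=[d[0]*np.cos(f2)+d[1]*np.sin(f2), d[0]*np.sin(f2)-d[1]*np.cos(f2), -d[2]]
    print("t",s["t"],"tcp",np.round(s["tcp_pos"]*1000,1),"phi",round(f,3),"open",round(s["opening"],3),"F",np.round(s["contact_force"],1))
    print("turn",round(turn,3),"then shift",np.round(v,1),"len",round(float(np.linalg.norm(d)),0))
if __name__=="__main__": plan(*map(float,sys.argv[1:5]))
E
python3 plan.py 681.2 114 2 2.974
```

```text
t 3.8667 tcp [681.6 113.  123. ] phi 2.974 open 0.878 F [-0.4 -0.  -0.1]
turn -0.0 then shift [  0.6   1.  121. ] len 121.0
```

move_arm --rows '[[75,[0,1,30],0],[75,[0,0,30],0],[75,[0,0,30],0],[75,[0,0,20],0],[75,[0,0,10],0],[75,[0,0,0],0],[30,[0,0,0],0],[30,[0,0,0],0],[30,[0,0,0],0],[30,[0,0,0],0],[30,[0,0,0],0],[30,[0,0,0],0]]' --grip_force 35

```text
t: 4.87
tcp_pos: [0.6822, 0.1157, 0.0054]
tool_rot: [0.002, 0.084, 0.996, 0.0]
contact_force: [-1.0, 0.2, 7.2]
opening: 0.461
```

```bash
python3 plan.py 573.2 357.3 110 0.132
```

```text
t 4.8667 tcp [682.2 115.7   5.4] phi 2.974 open 0.461 F [-1.   0.2  7.2]
turn -0.3 then shift [  76.3  253.8 -104.6] len 285.0
```

move_arm --rows '[[30,[0,0,-20],0],[30,[0,0,-30],0],[30,[0,0,-30],0],[30,[0,0,-25],-0.1],[30,[0,0,0],-0.1],[30,[0,0,0],-0.1],[30,[9.5,31.7,0],0],[30,[9.5,31.7,0],0],[30,[9.5,31.7,0],0],[30,[9.5,31.7,0],0],[30,[9.5,31.7,0],0],[30,[9.5,31.7,0],0],[30,[9.5,31.7,0],0],[30,[9.5,31.7,0],0],[30,[0,0,0],0],[30,[0,0,0],0]]'

```text
t: 6.2
tcp_pos: [0.5711, 0.3586, 0.1089]
tool_rot: [0.0, -0.068, 0.998, 0.0]
contact_force: [-1.5, -0.3, -0.2]
opening: 0.46
```

```bash
python3 plan.py 573.2 357.3 10.5 0.132; python3 - <<'E'
from h import *
cams={k:read_camera(k) for k in("top","side")}
f=[cams[k]["frame"] for k in cams]; f[0]=f[0][110:340,30:330]; f[1]=f[1][130:360,120:420]
cv2.imwrite("pics/g1.png",cv2.resize(np.hstack(f),(800,307)))
E
```

```text
t 6.2 tcp [571.1 358.6 108.9] phi 3.277 open 0.46 F [-1.5 -0.3 -0.2]
turn 0.004 then shift [-2.  -1.5 98.4] len 98.0
```

View pics/g1.png

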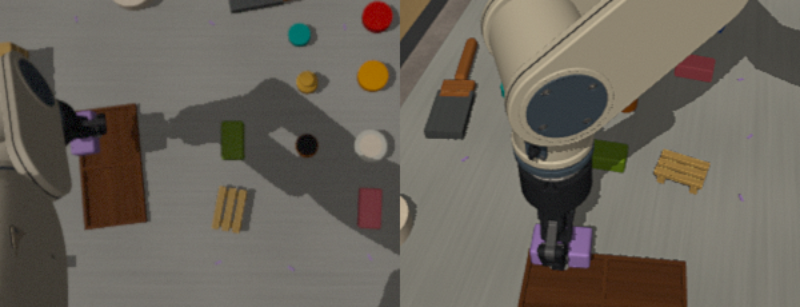

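The picture shows the lavender bar held level above the wooden tray's far compartment (crop (85,130) left, (562,245) right), with everything else undisturbed. Lowering it.

move_arm --rows '[[30,[-2,-1.5,30],0],[30,[0,0,30],0],[30,[0,0,22],0],[30,[0,0,10],0],[30,[0,0,6],0],[30,[0,0,0],0],[30,[0,0,0],0],[58,[0,0,0],0],[58,[0,0,0],0],[58,[0,0,0],0],[58,[0,0,-10],0],[58,[0,0,-25],0],[75,[0,0,-35],0],[75,[0,0,-35],0]]'

```text
t: 7.47
tcp_pos: [0.5735, 0.3553, 0.1164]
tool_rot: [-0.001, -0.066, 0.998, -0.0]
contact_force: [1.1, 0.1, 0.5]
opening: 0.878
```

```bash
python3 plan.py 556.2 -122 130 2.97
```

```text
t 7.4667 tcp [573.5 355.3 116.4] phi 3.274 open 0.878 F [1.1 0.1 0.5]
turn 0.304 then shift [ -64.5 -473.2  -13.6] len 478.0
```

move_arm --rows '[[75,[0,0,-14],0.1],[75,[0,0,0],0.1],[75,[0,0,0],0.1],[75,[-4.6,-33.8,0],0],[75,[-4.6,-33.8,0],0],[75,[-4.6,-33.8,0],0],[75,[-4.6,-33.8,0],0],[75,[-4.6,-33.8,0],0],[75,[-4.6,-33.8,0],0],[75,[-4.6,-33.8,0],0],[75,[-4.6,-33.8,0],0],[75,[-4.6,-33.8,0],0],[75,[-4.6,-33.8,0],0],[75,[-4.6,-33.8,0],0],[75,[-4.6,-33.8,0],0],[75,[-4.6,-33.8,0],0],[75,[-4.6,-33.8,0],0],[75,[0,0,0],0]]'

```text
t: 8.97
tcp_pos: [0.559, -0.1268, 0.1306]
tool_rot: [0.001, 0.086, 0.996, -0.001]
contact_force: [0.9, -0.6, 0.1]
opening: 0.88
```

```bash
python3 plan.py 556.2 -122 7 2.97
```

```text
t 8.9667 tcp [ 559.  -126.8  130.6] phi 2.97 open 0.88 F [ 0.9 -0.6  0.1]
turn -0.0 then shift [  3.6   4.2 123.6] len 124.0
```

move_arm --rows '[[75,[0,0,30],0],[75,[0,0,30],0],[75,[0,0,0],0],[75,[0,0,0],0]]'

```text
t: 9.3
tcp_pos: [0.5576, -0.1211, 0.0689]
tool_rot: [-0.002, 0.084, 0.996, 0.0]
contact_force: [0.3, -0.7, 0.3]
opening: 0.883
```

```bash
python3 plan.py 556.2 -122 7 2.97
```

```text
t 9.3 tcp [ 557.6 -121.1   68.9] phi 2.974 open 0.883 F [ 0.3 -0.7  0.3]
turn 0.004 then shift [ 1.2 -1.2 61.9] len 62.0
```

move_arm --rows '[[75,[1,-1,25],0],[75,[0,0,22],0],[75,[0,0,10],0],[75,[0,0,4],0],[75,[0,0,0],0],[40,[0,0,0],0],[40,[0,0,0],0],[40,[0,0,0],0],[40,[0,0,0],0],[40,[0,0,0],0]]'

```text
t: 10.13
tcp_pos: [0.5586, -0.1227, 0.01]
tool_rot: [0.001, 0.084, 0.996, -0.0]
contact_force: [-0.5, 1.2, 6.7]
opening: 0.64
```

```bash
python3 plan.py 468.2 343.3 110 0.132
```

```text
t 10.1333 tcp [ 558.6 -122.7   10. ] phi 2.974 open 0.64 F [-0.5  1.2  6.7]
turn -0.3 then shift [  28.3  473.8 -100. ] len 485.0
```

move_arm --rows '[[40,[0,0,-20],0],[40,[0,0,-30],0],[40,[0,0,-30],-0.1],[40,[0,0,-22],-0.1],[40,[0,0,0],-0.1],[40,[2,33.8,0],0],[40,[2,33.8,0],0],[40,[2,33.8,0],0],[40,[2,33.8,0],0],[40,[2,33.8,0],0],[40,[2,33.8,0],0],[40,[2,33.8,0],0],[40,[2,33.8,0],0],[40,[2,33.8,0],0],[40,[2,33.8,0],0],[40,[2,33.8,0],0],[40,[2,33.8,0],0],[40,[2,33.8,0],0],[40,[2,33.8,0],0],[40,[0,0,0],0]]'

```text
t: 11.8
tcp_pos: [0.4671, 0.3484, 0.1116]
tool_rot: [0.002, -0.068, 0.998, 0.002]
contact_force: [0.4, 0.5, -1.0]
opening: 0.64
```

move_arm --rows '[[40,[0,0,30],0],[40,[0,0,10],0],[40,[0,0,0],0],[40,[0,0,0],0]]'

```text
t: 12.13
tcp_pos: [0.4669, 0.3419, 0.0701]
tool_rot: [-0.001, -0.066, 0.998, -0.001]
contact_force: [0.2, -0.8, -0.6]
opening: 0.641
```

```bash
python3 plan.py 468.2 343.3 15 0.132
```

```text
t 12.1333 tcp [466.9 341.9  70.1] phi 3.273 open 0.641 F [ 0.2 -0.8 -0.6]
turn -0.0 then shift [-1.4  1.2 55.1] len 55.0
```

move_arm --rows '[[40,[-1.4,1.2,25],0],[40,[0,0,18],0],[40,[0,0,8],0],[40,[0,0,4],0],[40,[0,0,0],0],[40,[0,0,0],0],[66,[0,0,0],0],[66,[0,0,0],0],[66,[0,0,0],0],[66,[0,0,-10],0],[66,[0,0,-25],0],[75,[0,0,-35],0],[75,[0,0,-35],0],[75,[0,0,0],0]]'

```text
t: 13.3
tcp_pos: [0.472, 0.3467, 0.1276]
tool_rot: [0.005, -0.066, 0.998, 0.003]
contact_force: [1.5, 0.5, 1.0]
opening: 0.88
```

```bash
python3 plan.py 443.7 129.8 110 2.963
```

```text
t 13.3 tcp [472.  346.7 127.6] phi 3.274 open 0.88 F [1.5 0.5 1. ]
turn 0.311 then shift [ -10.7 -218.5   17.6] len 219.0
```

move_arm --rows '[[75,[0,0,0],0.1],[75,[0,0,0],0.1],[75,[0,0,0],0.111],[75,[-2,-30.6,0],0],[75,[-2,-30.6,0],0],[75,[-2,-30.6,0],0],[75,[-2,-30.6,0],0],[75,[-2,-30.6,0],0],[75,[-2,-30.6,0],0],[75,[-1,-25,20],0],[75,[0,-6,25],0],[75,[0,0,5],0],[75,[0,0,0],0],[75,[0,0,0],0],[75,[0,0,0],0]]'

```text
t: 14.55
tcp_pos: [0.4442, 0.1317, 0.0714]
tool_rot: [0.001, 0.089, 0.996, 0.0]
contact_force: [0.4, -0.4, 0.4]
opening: 0.877
```

```bash
python3 plan.py 443.7 129.8 5 2.963; python3 - <<'E'
from h import *
cams={k:read_camera(k) for k in("top","side")}
f=[cams[k]["frame"] for k in cams]; f[0]=f[0][110:340,30:330]; f[1]=f[1][130:384,100:432]
f[1]=cv2.resize(f[1],(300,230))
cv2.imwrite("pics/g2.png",cv2.resize(np.hstack(f),(800,307)))
cv2.imwrite("pics/g2.png",cv2.resize(np.hstack(f),(800,307)))
E
```

```text
t 14.55 tcp [444.2 131.7  71.4] phi 2.964 open 0.877 F [ 0.4 -0.4  0.4]
turn 0.001 then shift [ 0.2 -2.  66.4] len 66.0
```

View pics/g2.png

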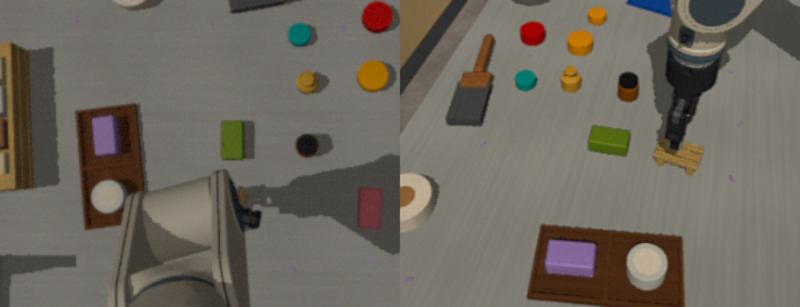

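The wooden kit lies correctly: lavender (105,135) and tin (108,197) in the left crop, both flat. Now the soap rest.

move_arm --rows '[[75,[0,-2,25],0],[75,[0,0,25],0],[75,[0,0,14],0],[75,[0,0,5],0],[75,[0,0,1],0],[75,[0,0,0],0],[40,[0,0,0],0],[40,[0,0,0],0],[40,[0,0,0],0],[40,[0,0,0],0],[40,[0,0,0],0],[40,[0,0,0],0]]'

```text
t: 15.65
tcp_pos: [0.4436, 0.129, 0.0015]
tool_rot: [0.001, 0.089, 0.996, 0.0]
contact_force: [-0.6, 1.4, 5.8]
opening: 0.577
```

```bash
python3 plan.py 443.5 -322 110 2.881;  python3 -c "
import numpy as np
for s in(53,-53): print(494.6+s*np.cos(2.881),-336+s*np.sin(2.881))"
```

```text
t 15.65 tcp [443.6 129.    1.5] phi 2.963 open 0.577 F [-0.6  1.4  5.8]
turn 0.082 then shift [-116.1 -435.8 -108.5] len 464.0
443.38941521810943 -322.3443782163976
545.8105847818906 -349.6556217836024
```

move_arm --rows '[[40,[0,0,-20],0],[40,[0,0,-30],0],[40,[0,0,-30],0.082],[40,[0,0,-25],0],[40,[-8.3,-31.1,0],0],[40,[-8.3,-31.1,0],0],[40,[-8.3,-31.1,0],0],[40,[-8.3,-31.1,0],0],[40,[-8.3,-31.1,0],0],[40,[-8.3,-31.1,0],0],[40,[-8.3,-31.1,0],0],[40,[-8.3,-31.1,0],0],[40,[-8.3,-31.1,0],0],[40,[-8.3,-31.1,0],0],[40,[-8.3,-31.1,0],0],[40,[-8.3,-31.1,0],0],[40,[-8.3,-31.1,0],0],[40,[-8.3,-31.1,0],0],[40,[0,0,0],0]]'

```text
t: 17.23
tcp_pos: [0.444, -0.3275, 0.1067]
tool_rot: [0.002, 0.132, 0.991, -0.002]
contact_force: [-0.1, -0.2, -0.5]
opening: 0.577
```

move_arm --rows '[[40,[0,0,30],0],[40,[0,0,10],0],[40,[0,0,0],0],[40,[0,0,0],0],[40,[0,0,0],0]]'

```text
t: 17.65
tcp_pos: [0.4432, -0.3216, 0.0661]
tool_rot: [0.0, 0.13, 0.992, -0.0]
contact_force: [0.3, -0.8, -0.4]
opening: 0.571
```

```bash
python3 plan.py 443.4 -322.3 6 2.881
```

```text
t 17.65 tcp [ 443.2 -321.6   66.1] phi 2.882 open 0.571 F [ 0.3 -0.8 -0.4]
turn 0.001 then shift [-0.4 -0.7 60.1] len 60.0
```

move_arm --rows '[[40,[0,0.7,25],0],[40,[0,0,20],0],[40,[0,0,10],0],[40,[0,0,5],0],[40,[0,0,0],0],[40,[0,0,0],0],[60,[0,0,0],0],[60,[0,0,0],0],[60,[0,0,0],0],[60,[0,0,-10],0],[60,[0,0,-25],0],[75,[0,0,-35],0],[75,[0,0,-35],0],[75,[0,0,0],0]]'

```text
t: 18.82
tcp_pos: [0.4462, -0.3236, 0.117]
tool_rot: [0.004, 0.13, 0.991, -0.003]
contact_force: [1.0, -0.7, 0.6]
opening: 0.879
```

```bash
python3 plan.py 565.9 126.4 110 0.013
```

```text
t 18.8167 tcp [ 446.2 -323.6  117. ] phi 2.881 open 0.879 F [ 1.  -0.7  0.6]
turn -0.274 then shift [-125.5  448.4    7. ] len 466.0
```

move_arm --rows '[[75,[0,0,0],-0.1],[75,[0,0,0],-0.1],[75,[0,0,0],-0.074],[75,[-9.2,31.9,0],0],[75,[-9.2,31.9,0],0],[75,[-9.2,31.9,0],0],[75,[-9.2,31.9,0],0],[75,[-9.2,31.9,0],0],[75,[-9.2,31.9,0],0],[75,[-9.2,31.9,0],0],[75,[-9.2,31.9,0],0],[75,[-9.2,31.9,0],0],[75,[-9.2,31.9,0],0],[75,[-9.2,31.9,0],0],[75,[-9.2,31.9,0],0],[75,[-9.2,31.9,0],0],[75,[-9.2,31.9,0],0],[75,[0,0,30],0],[75,[0,0,10],0],[75,[0,0,0],0]]'

```text
t: 20.48
tcp_pos: [0.5632, 0.1267, 0.068]
tool_rot: [-0.003, -0.007, 1.0, -0.001]
contact_force: [-0.4, -0.1, -0.2]
opening: 0.876
```

```bash
python3 - <<'E'
from h import *
cams={k:read_camera(k) for k in("top","side")}
show("soap_rest",locate("soap_rest",cams,z0=.004))
show("blue_tray",locate("blue_tray",cams))
show("green",locate("green_bar",cams))
f=cams["top"]["frame"][170:310,330:470]; g=cams["side"]["frame"][90:180,250:400]
cv2.imwrite("pics/g3.png",np.hstack([cv2.resize(f,(400,400),interpolation=2),cv2.resize(g,(400,400),interpolation=2)]))
E
python3 plan.py 565.9 126.4 8 0.013
```

```text
soap_rest top [ 445.9 -321.6] [2.878] 0.931
soap_rest side [ 444.5 -323.4] [2.893] 0.897
soap_rest both [ 445.5 -322.1] [2.874] 0.908
blue_tray top [ 496.5 -335.3] [2.875] 0.967
blue_tray side [ 490.1 -335.7] [2.878] 0.771
blue_tray both [ 494.3 -335.7] [2.876] 0.856
green side [564.7 125.5] [0.024] 0.947
t 20.8833 tcp [566.4 126.6  71.2] phi 3.154 open 0.878 F [-0.3  0.2 -0.9]
turn -0.001 then shift [ 0.5 -0.1 63.2] len 63.0
```

View pics/g3.png

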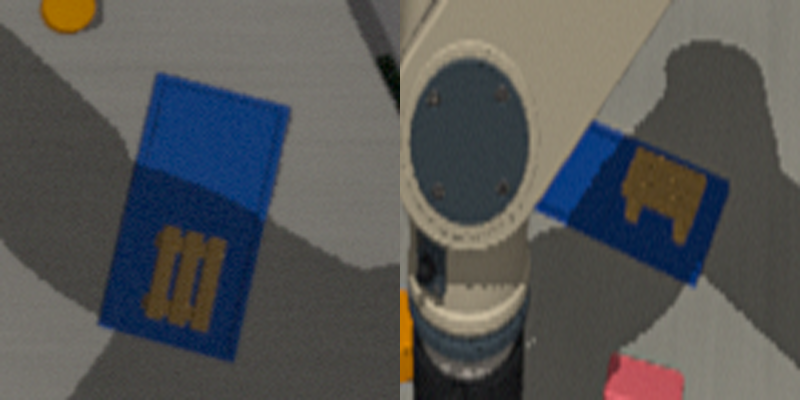

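The rest lies straight in the near compartment (left crop, (187,280)), nothing on the walls. Now the green bar.

move_arm --rows '[[75,[0,0,25],0],[75,[0,0,23],0],[75,[0,0,12],0],[75,[0,0,6],0],[75,[0,0,0],0],[75,[0,0,0],0],[30,[0,0,0],0],[30,[0,0,0],0],[30,[0,0,0],0],[30,[0,0,0],0],[30,[0,0,0],0],[30,[0,0,0],0]]'

```text
t: 21.88
tcp_pos: [0.5667, 0.1272, 0.0054]
tool_rot: [0.001, -0.007, 1.0, 0.0]
contact_force: [-0.8, -0.4, 7.1]
opening: 0.461
```

```bash
python3 plan.py 444.8 -322 110 2.878
```

```text
t 21.8833 tcp [566.7 127.2   5.4] phi 3.155 open 0.461 F [-0.8 -0.4  7.1]
turn 0.277 then shift [   0.6 -465.5 -104.6] len 477.0
```

move_arm --rows '[[30,[0,0,-20],0],[30,[0,0,-30],0],[30,[0,0,-30],0.1],[30,[0,0,-25],0.1],[30,[0,0,0],0.077],[30,[0,-33.2,0],0],[30,[0,-33.2,0],0],[30,[0,-33.2,0],0],[30,[0,-33.2,0],0],[30,[0,-33.2,0],0],[30,[0,-33.2,0],0],[30,[0,-33.2,0],0],[30,[0,-33.2,0],0],[30,[0,-33.2,0],0],[30,[0,-33.2,0],0],[30,[0,-33.2,0],0],[30,[0,-33.2,0],0],[30,[0,-33.2,0],0],[30,[0,-33.2,0],0],[30,[0,0,0],0]]'

```text
t: 23.55
tcp_pos: [0.444, -0.3268, 0.1099]
tool_rot: [0.001, 0.133, 0.991, -0.001]
contact_force: [0.0, 0.6, -1.4]
opening: 0.461
```

move_arm --rows '[[30,[0,0,20],0],[30,[0,0,15],0],[30,[0,0,0],0],[30,[0,0,0],0],[30,[0,0,0],0],[30,[0,0,0],0]]'

```text
t: 24.05
tcp_pos: [0.4454, -0.3218, 0.0753]
tool_rot: [0.001, 0.131, 0.991, -0.0]
contact_force: [-1.0, 0.1, -0.8]
opening: 0.463
```

```bash
python3 plan.py 444.8 -322 34 2.878
```

```text
t 24.05 tcp [ 445.4 -321.8   75.3] phi 2.878 open 0.463 F [-1.   0.1 -0.8]
turn 0.0 then shift [ 0.5 -0.3 41.3] len 41.0
```

move_arm --rows '[[30,[0.5,0,20],0],[30,[0,0,12],0],[30,[0,0,6],0],[30,[0,0,3.5],0],[30,[0,0,0],0],[30,[0,0,0],0],[30,[0,0,0],0]]'

```text
t: 24.63
tcp_pos: [0.4444, -0.3216, 0.0332]
tool_rot: [0.0, 0.131, 0.991, -0.0]
contact_force: [0.3, 1.6, 3.3]
opening: 0.459
```

Contact is light (3 N). Releasing and rising.

move_arm --rows '[[46,[0,0,0],0],[50,[0,0,0],0],[56,[0,0,0],0],[56,[0,0,-8],0],[56,[0,0,-20],0],[75,[0,0,-30],0],[75,[0,0,-30],0],[75,[0,0,0],0]]'

```text
t: 25.3
tcp_pos: [0.447, -0.3236, 0.1264]
tool_rot: [0.004, 0.132, 0.991, -0.002]
contact_force: [0.8, -0.4, -0.4]
opening: 0.878
```

```bash
python3 plan.py 683.8 -127.8 110 2.97
```

```text
t 25.3 tcp [ 447.  -323.6  126.4] phi 2.878 open 0.878 F [ 0.8 -0.4 -0.4]
turn -0.092 then shift [-199.9  233.4   16.4] len 308.0
```

move_arm --rows '[[75,[0,0,0],-0.092],[75,[-22.5,25.8,0],0],[75,[-22.5,25.8,0],0],[75,[-22.5,25.8,0],0],[75,[-22.5,25.8,0],0],[75,[-22.5,25.8,0],0],[75,[-22.5,25.8,0],0],[75,[-22.5,25.8,0],0],[75,[-22.5,25.8,0],0],[75,[-22.5,25.8,0],0],[75,[0,0,25],0],[75,[0,0,25],0],[75,[0,0,0],0],[75,[0,0,0],0],[75,[0,0,0],0]]'

```text
t: 26.55
tcp_pos: [0.6837, -0.1278, 0.0718]
tool_rot: [0.0, 0.086, 0.996, -0.0]
contact_force: [0.3, 1.0, 0.4]
opening: 0.879
```

```bash
python3 plan.py 683.8 -127.8 6 2.97; python3 - <<'E'
from h import *
cams={k:read_camera(k) for k in("top","side")}
show("green",locate("green_bar",cams,z0=.028))
f=cams["top"]["frame"][110:310,290:470]; g=cams["side"]["frame"][90:190,230:400]
cv2.imwrite("pics/g4.png",np.hstack([cv2.resize(f,(400,444),interpolation=2),cv2.resize(g,(400,444),interpolation=2)]))
E
```

```text
t 26.55 tcp [ 683.7 -127.8   71.8] phi 2.969 open 0.879 F [0.3 1.  0.4]
turn -0.001 then shift [-0.1 -0.  65.8] len 66.0
green top [ 446.6 -322.8] [2.878] 0.792
green side [ 442.5 -322.2] [2.947] 0.898
green both [ 444.1 -323. ] [2.91] 0.83
```

View pics/g4.png

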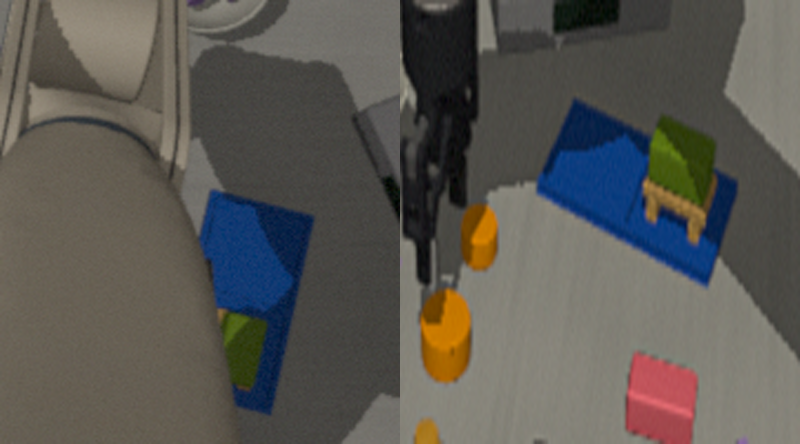

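The green bar sits on the rest (side crop (683,160)) and the gripper is over the large orange puck (445,335). Grasping the honey soap.

move_arm --rows '[[75,[0,0,25],0],[75,[0,0,25],0],[75,[0,0,12],0],[75,[0,0,4],0],[75,[0,0,0],0],[75,[0,0,0],0],[40,[0,0,0],0],[40,[0,0,0],0],[40,[0,0,0],0],[40,[0,0,0],0],[40,[0,0,0],0]]'

```text
t: 27.67
tcp_pos: [0.6846, -0.1276, 0.0067]
tool_rot: [0.001, 0.086, 0.996, -0.0]
contact_force: [-1.2, 0.2, 5.4]
opening: 0.641
```

```bash
python3 plan.py 545.8 -349.7 130 2.878
```

```text
t 27.6667 tcp [ 684.6 -127.6    6.7] phi 2.97 open 0.641 F [-1.2  0.2  5.4]
turn 0.092 then shift [  76.2 -250.6 -123.3] len 289.0
```

move_arm --rows '[[40,[0,0,-20],0],[40,[0,0,-30],0],[40,[0,0,-35],0.092],[40,[0,0,-38],0],[40,[9.5,-31.3,0],0],[40,[9.5,-31.3,0],0],[40,[9.5,-31.3,0],0],[40,[9.5,-31.3,0],0],[40,[9.5,-31.3,0],0],[40,[9.5,-31.3,0],0],[40,[9.5,-31.3,0],0],[40,[9.5,-31.3,0],0],[40,[0,0,30],0],[40,[0,0,30],0],[40,[0,0,0],0],[40,[0,0,0],0],[40,[0,0,0],0]]'

```text
t: 29.08
tcp_pos: [0.5456, -0.3494, 0.0692]
tool_rot: [0.001, 0.131, 0.991, -0.0]
contact_force: [-0.3, -0.4, -0.8]
opening: 0.641
```

```bash
python3 plan.py 545.8 -349.7 11.5 2.878
```

```text
t 29.0833 tcp [ 545.6 -349.4   69.2] phi 2.878 open 0.641 F [-0.3 -0.4 -0.8]
turn 0.0 then shift [-0.2 -0.2 57.7] len 58.0
```

move_arm --rows '[[40,[0,0,25],0],[40,[0,0,18],0],[40,[0,0,10],0],[40,[0,0,4.5],0],[40,[0,0,0],0],[40,[0,0,0],0],[66,[0,0,0],0],[66,[0,0,0],0],[66,[0,0,0],0],[66,[0,0,-10],0],[66,[0,0,-25],0],[75,[0,0,-35],0],[75,[0,0,-35],0]]'

```text
t: 30.17
tcp_pos: [0.5441, -0.3489, 0.1163]
tool_rot: [-0.001, 0.132, 0.991, 0.0]
contact_force: [-0.2, 0.1, -0.3]
opening: 0.878
```

```bash
python3 plan.py 420 0 250 3.14
```

```text
t 30.1667 tcp [ 544.1 -348.9  116.3] phi 2.878 open 0.878 F [-0.2  0.1 -0.3]
turn -0.262 then shift [ 124.6  348.7 -133.7] len 394.0
```

move_arm --rows '[[75,[0,0,-35],0],[75,[0,0,-35],0],[75,[17.5,25.4,-6],0],[75,[17.5,25.4,-6],0],[75,[17.5,25.4,-6],0],[75,[17.5,25.4,-6],0],[75,[17.5,25.4,-6],0],[75,[17.5,25.4,-6],0],[75,[17.5,25.4,-6],0],[75,[17.5,25.4,-6],0],[75,[17.5,25.4,-6],0],[75,[17.5,25.4,-6],0],[75,[17.5,25.4,-6],0],[75,[0,0,0],0],[75,[0,0,0],0],[75,[0,0,0],0]]'

```text
t: 31.5
tcp_pos: [0.4321, -0.0295, 0.252]
tool_rot: [0.001, 0.131, 0.991, -0.0]
contact_force: [0.5, 0.1, 0.1]
opening: 0.877
```

```bash
python3 - <<'E'
from h import *
print(read_state()["tcp_pos"])
cams={k:read_camera(k) for k in("top","side")}
T={"green_bar":((444,-322),.028),"soap_rest":((444,-322),.004),"honey_puck":((546,-350),.004),"lavender_bar":((573,357),.004),"tin":((468,343),.004),
"rose_bar":((447,-120),0),"weight":((671,-10),0),"jar":((556,-8),0)}
for n,(p,z) in T.items():
    show(n,locate(n,cams,z0=z,near=np.array(p)/1000))
for k in cams: cv2.imwrite(f"pics/end_{k}.png",cv2.resize(cams[k]["frame"],(800,600),interpolation=2))
f=cams["top"]["frame"][170:310,330:470]; g=cams["side"]["frame"][90:180,250:400]
cv2.imwrite("pics/end_crop.png",np.hstack([cv2.resize(f,(400,400),interpolation=2),cv2.resize(g,(400,400),interpolation=2)]))
E
```

```text
[ 0.432088   -0.02947249  0.25199819]
green_bar top [ 446.  -320.8] [2.876] 0.929
green_bar side [ 443.7 -322.2] [0.023] 0.801
green_bar both [ 446.  -320.8] [2.873] 0.848
soap_rest top [ 444.4 -317.6] [2.908] 0.615
soap_rest side [ 441.2 -321.2] [2.995] 0.644
soap_rest both [ 443.  -318.6] [2.896] 0.624
honey_puck top [ 547.3 -348.6] [] 0.898
honey_puck side [ 543.7 -351.7] [] 0.878
honey_puck both [ 545.1 -349. ] [] 0.871
lavender_bar top [575.9 357.3] [0.1] 0.942
lavender_bar side [572.9 356.3] [0.176] 0.927
lavender_bar both [574.5 357. ] [0.12] 0.916
tin top [467.4 345.6] [] 0.966
tin side [465.1 344.6] [] 0.954
tin both [466.6 345.4] [] 0.939
rose_bar top [ 479.1 -104.3] [1.558] 0.216
rose_bar side [ 445.  -120.2] [3.05] 0.927
rose_bar both [ 445.7 -119.7] [3.064] 0.557
weight top [671.7  -7.1] [] 0.752
weight side [670.8 -11.4] [] 0.766
weight both [669.8  -8. ] [] 0.758
jar top [558.7  -8.6] [] 0.914
jar side [556.8  -8.9] [] 0.834
jar both [557.7  -8.3] [] 0.865
```

View pics/end_top.png

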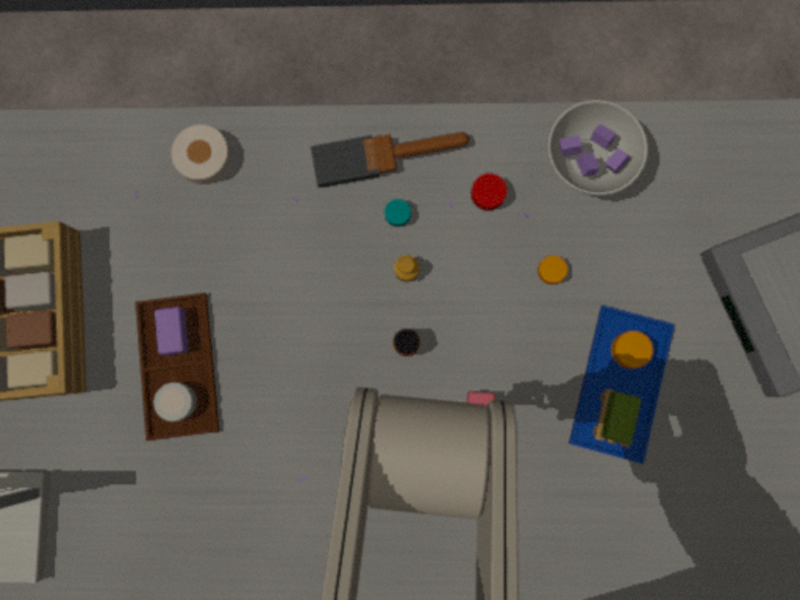

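View pics/end_crop.png

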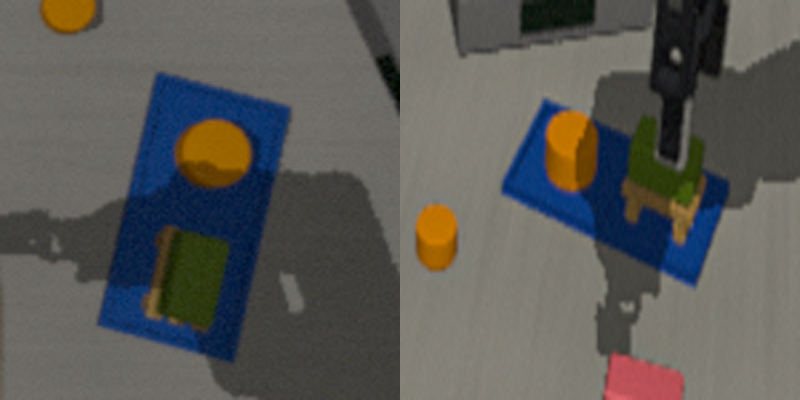

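```bash
python3 -c "
from station import *
print(finish_job())"
```

```text
the job is handed in; nothing more can be done
None
```

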